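Square the tart plate against the slicing jig's bar

ROBOT

A 7-joint arm with a two-finger parallel gripper is mounted at the origin on the work surface. World frame = base frame: x ahead of the robot, y to its left, z up, the work surface at z = 0. Lengths are in m, angles in rad, forces in N, time in s.
With the tool pointing down it reaches from about 0.425 to 0.875 m from the base axis. Payload 4.7 kg.
Tool frame: the origin (TCP) lies at the very end of the fingers, on their centre line; the grasp point (between the pads) lies 19 mm behind it; x points along the fingers, y is the direction in which the jaws open and shut, and the axes are right-handed (so a half turn about x gives the same grasp; the last joint's range is limited). The gripper opens to 87 mm and grips with 3 to 60 N. Pads are 19 mm wide; open, the fingers measure 117 mm over their backs; the gripper's body (75 mm by 190 mm) begins 51 mm behind the grasp point.
Start: joints at [1.156, 0.321, -0.07, 1.45, 0.023, 1.371, -0.057], TCP at [0.27, -0.591, 0.223] pointing down, gripper open.
Joint ranges: [-2.86, 2.86], [-0.3, 2.09], [-1.38, 1.24], [0.06, 2.45], [-1.56, 4.7], [0.09, 2.05], [-2.69, 2.69]. Speed limits (rad/s): [2.57, 2.57, 3.14, 3.14, 3.14, 3.14, 3.14].

INTERFACE

Orientations are given as a rotation vector (axis times angle).
In Python, from bench import ctrl gives the robot as it stands.
- The arm moves only by the tool step_arm, never from a script. Its argument "increments" is one flat list of numbers, 6 for each row, row after row: the shift along the tool's x, y, z in cm, then the turn, a rotation vector about the tool's x, y, z in rad. In form: [tx, ty, tz, ax, ay, az, tx, ty, tz, ax, ay, az, ...]. A call has 1 to 12 rows; each row shifts and turns the commanded pose from where the row before left it, along the tool's axes as they then stand; what a row does not reach is not made up. A row lasts 1/8 s, in which the tool goes at most 62.5 mm and 10.7 degrees, less where a joint would pass 70% of its speed; a pose out of reach is approached as far as the arm can. A call with a gripper value outside its range is refused whole. "fingers" is the opening in per cent of the stroke, from 0 (shut) to 100 (fully open), set as the call begins (left out, the last holds). The fingers move at their own pace and stop on an object; "force" is the grip in N (left out, the last holds). Time passes only in rows, so rows that do not move let the fingers close. It gives the time, the measured TCP pose, the force and the opening at its end, in the units of the state.
- ctrl.get_state(): the state, without advancing time (a new reading comes with each control period).
- ctrl.get_image(name): name is "scene" or "top" or "wrist"; returns the picture (400x640x3 uint8, red, green, blue); there is no depth.
- ctrl.camera_params(name): a dict with "vertical_fov" (degrees; the focal length in pixels is half the picture's height over the tangent of half this angle, whatever the lens; pixels are square), "cx", "cy" (the principal point, pixels), "R" (3x3) and "t" (3): a world point X has camera coordinates R X + t. Camera axes: x right, y down, z forward; pixel columns grow to the right and rows downward; lengths in m; the calibration is good to about 2 mm. A picture is of the moment at which its call begins: read the wrist's pose just before it. camera_params takes no time and is no camera call; for the wrist camera it gives the pose at the moment of the call.
- ctrl.close_job(): hands the job in, once; it reports no verdict.
Trained networks look in the newest picture that a camera, given by its name, has taken for a name from the list of things; names that differ only in an ending like _2 or _b are one class to them, and where a whole thing is asked for, a point or a joint stands for the part that bears it (a point fixed in the world has none). Each returns a list of dicts, best first, with "score" (0 to 1); they miss things now and then, are a little off and sometimes report something else, mostly with a low value. They report only what shows in the picture. A call takes as long as a camera call. They do not tell look-alikes from the thing itself.
- ctrl.search_frame(camera, name): "xyz" ([x, y, z] in m, in the coordinates of the camera as it stood for that picture, good to about 4 mm: the middle of the surface that is visible of it).
- ctrl.silhouettes(camera, name): "pixels" (400x640 bool, what is visible of it).
- ctrl.spot_point(camera, name): "xyz" ([x, y, z] in m, in the coordinates of the camera as it stood for that picture, good to about 4 mm: a listed point, or the origin of a listed thing).
The state is a dict: "time": time; "joint_positions": joint angles; "qd": joint speeds; "joint_torque": joint torques, N m; "position": TCP position; "tool_rot": TCP orientation; "ft_force": force on the tool from outside, world axes, zero at the start; "torque": the same for the moment, N m; "grip_width": opening from 0.0 (shut) to 1.0 (fully open).
Only numpy, scipy, OpenCV 4.12 (cv2) and the standard library are available. Lean on these libraries where they do the work, as an engineer would, in place of code of your own. Each camera call takes 0.05 s, during which the arm holds its last target.

TASK

Square up the tart for slicing: turn the round dark steel tart plate on the white jig board (it has an upright stud near its rim to push it round by) until the plate's one straight edge faces the steel bar, then slide the bar up to it, fully home, so that the straight edge lies flush along the bar. Keep the plate down on its round locating boss, and leave everything standing around as it is.

Things in the scene. Friction and masses are not known exactly. Their poses are not given: they have to be found in the camera images.
- jig: Slicing jig, fixed: a white plastic board 18 mm thick, 290 mm along x, from y = -140 to +205 mm. Origin at table level under the centre of the round boss (45 mm radius, hidden by the plate); the plate turns about the vertical through it. y points from the boss to the steel bar, z up; the jig may stand turned on the table.
- plate: Tart plate, loose, about 0.6 kg: dark steel disc, 95 mm radius, with one straight edge 78 mm from the centre, 108 mm long, and a tart fixed on it (48 mm radius). Its foot ring sits round the boss with 1.5 mm play: it turns, with up to 8 N at the stud, and stays. Origin: centre of its underside, on the board; sheet 10 to 16 mm, tart to 36 mm above it. x points to the straight edge. Square: x along the jig's y.
- plate_flat (a point): Middle of the plate's straight edge, at (78, 0, 13) mm in the plate's frame.
- plate_stud (a point): The upright steel stud on the plate, opposite the straight edge: a round post, 16 mm diameter, from 16 to 52 mm above the plate's origin, its axis 80 mm from the plate's centre. This point is on its axis, at (-80, 0, 34) mm in the plate's frame. Between stud and tart 24 mm are free.
- bar (a joint): Slide of the bar, in m: 0 drawn back, grows as the bar moves towards the plate (the jig's -y), 0.050 at its stop, where it just bears on a squared plate's straight edge. Friction about 2 N, no spring: it stays where it is left. Against the round rim of an unsquared plate it stops short. Starts between 0 and 0.012.
- bar_face (a point): Middle of the inner face (towards the plate) of the bar, 127.5 mm from the jig's origin along y less the slide's value. The bar is plain steel, 160 mm long along the jig's x, 22 mm thick along y, from 1 to 26 mm above the board's top; this point is 13.5 mm above the board.
- bar_back (a point): Middle of the bar's outer face (away from the plate), 22 mm from bar_face along the jig's y, 13.5 mm above the board: push here, towards the plate. Behind it the board's bare top runs on for at least 55 mm.
- cutter: a plain steel ring cutter, 42 mm across and 28 mm high, standing on the jig board's corner; origin at the centre of its underside. A bystander
- nozzle: a steel icing nozzle, a cone 30 mm across and 40 mm high, on the jig board's other corner; origin at the centre of its underside. A bystander
- beaker: a white ceramic cup without handle, 84 mm across, 100 mm high; origin at the centre of its underside. A bystander
- bowl: a steel bowl, 150 mm across, 70 mm high; origin at the centre of its underside. A bystander
- spray: a white spray bottle, 72 mm across, 212 mm high; origin at the centre of its underside. A bystander
- spatula: a spatula with a black handle lying on the table; origin under it. A bystander
- pin: a wooden rolling pin, 42 mm thick, 320 mm long over its handles, lying along its own x; origin under its middle. A bystander
Not all that is in view belongs to the job. Leave any green look-alike of the plate alone.

How it is judged:
On the way:
1. the plate is turned so that its straight edge faces the bar, within 20 degrees (angle between the x axis of plate and the y axis of jig, either way round below 0.35 rad and y of plate_flat in the frame of jig above 0.05 m), for 0.2 s.
At the end, for the whole second after the job is handed in: The bar is home (its slide above 0.0465), the plate's straight edge faces it and lies along it within 0.06 rad, the plate sits flat (within 0.04 rad) and at rest on its boss, within 4 mm of centre and not raised by more than 4 mm (value of joint bar above 0.0465 m and angle between the x axis of plate and the y axis of jig, either way round below 0.06 rad and y of plate_flat in the frame of jig above 0.07 m and horizontal distance between plate and jig below 0.004 m and z of plate in the frame of jig below 0.022 m and angle between plate's own z axis and vertical below 0.04 rad and linear speed of plate below 0.01 m/s and angular speed of plate below 0.05 rad/s); the robot touches nothing.
It fails at once if the plate is lifted off its boss or tipped (z of plate in the frame of jig above 0.026 m or angle between plate's own z axis and vertical above 0.15 rad).
It fails at once if a thing standing around is moved by more than 30 mm (distance of any of cutter, nozzle, beaker, bowl, spray, spatula, pin from where it was at the start of the episode above 0.03 m).
It also fails if it takes over 45 s, if anything falls off the work surface, if the arm or the gripper's body presses on something with over 40 N, if the wrist force passes 120 N, or if a joint passes its speed limit or range.

## Working session

There is one attempt and no reset: what is moved stays moved. The work goes in short steps, Python scripts to look and compute and a tool call to move; the robot and the scene stay as the last step left them, time stands still between calls to the robot, and variables do not carry over. Pictures are saved under pics/ and viewed, and the job is handed in when it is done.

Besides the shell and the picture viewer there is one more tool, called after "Emit:" as a command line: name --argument value ..., lists and objects as JSON in quotes. step_arm: Moves the arm, as the interface text tells. Its arguments: {"type":"object","properties":{"increments":{"type":"array","items":{"type":"number"}},"fingers":{"type":"number"},"force":{"type":"number"}},"required":["increments"]}

```bash
mkdir -p pics; ls; cat > h.py <<'E'
import numpy as np, cv2
from bench import ctrl
from scipy.spatial.transform import Rotation as Ro
def shot(n,f):
    im=ctrl.get_image(n); cv2.imwrite('pics/'+f,im[:,:,::-1]); return im
def w(cam,p,P=None):
    P=P or ctrl.camera_params(cam); return np.array(P['R']).T@(np.array(p)-np.array(P['t']))
def pix(cam,X):
    P=ctrl.camera_params(cam); c=np.array(P['R'])@np.array(X)+np.array(P['t']); f=200/np.tan(np.radians(P['vertical_fov'])/2); return f*c[0]/c[2]+P['cx'],f*c[1]/c[2]+P['cy']
def ray(cam,u,v,z):
    P=ctrl.camera_params(cam); f=200/np.tan(np.radians(P['vertical_fov'])/2)
    d=np.array(P['R']).T@np.array([(u-P['cx'])/f,(v-P['cy'])/f,1]); o=-np.array(P['R']).T@np.array(P['t']); return o+d*(z-o[2])/d[2]
E
python3 - <<'E'
from h import *
shot('scene','s0.png');shot('top','t0.png')
for c in ['top','scene']:
  for n in ['plate_stud','plate_flat','plate','jig','bar_face','bar_back','cutter','nozzle','beaker','bowl','spray','spatula','pin']:
    r=ctrl.spot_point(c,n); print(c,n,[(round(d['score'],2),w(c,d['xyz']).round(4).tolist()) for d in r[:3]])
s=ctrl.get_state();print(s['time'],s['position'],s['tool_rot'],s['ft_force'])
E
```

```text
pics
top plate_stud [(0.79, [0.2225, 0.3656, 0.0332]), (0.74, [0.1587, -0.4335, 0.0316]), (0.65, [0.4683, -0.0791, 0.0469])]
top plate_flat [(0.97, [0.6213, -0.1203, 0.0315]), (0.96, [0.2735, -0.326, 0.0117]), (0.94, [0.132, 0.2364, 0.0124])]
top plate [(0.98, [0.2165, -0.3787, -0.0038]), (0.84, [0.1743, 0.2997, -0.0014]), (0.68, [0.5464, -0.0977, 0.0199])]
top jig []
top bar_face [(0.53, [0.5648, 0.0203, 0.0324])]
top bar_back [(0.63, [0.5699, 0.0396, 0.0329])]
top cutter [(0.54, [0.6413, -0.2225, 0.0214])]
top nozzle [(0.57, [0.4104, -0.1659, 0.021])]
top beaker [(0.6, [0.5914, 0.4967, -0.0015])]
top bowl [(0.56, [0.4424, -0.5083, -0.0002])]
top spray [(0.69, [0.6325, -0.4711, 0.0031]), (0.19, [0.5461, -0.1001, 0.0192])]
top spatula [(0.94, [0.3952, 0.4469, 0.0015])]
top pin [(0.81, [0.6624, 0.3429, -0.0021]), (0.36, [0.5911, 0.4961, -0.0011])]
scene plate_stud [(0.93, [0.1578, -0.432, 0.04]), (0.85, [0.463, -0.0808, 0.0475]), (0.74, [0.2131, 0.3703, 0.034])]
scene plate_flat [(0.95, [0.6239, -0.1134, 0.0337]), (0.81, [0.1319, 0.2364, 0.0125]), (0.68, [0.275, -0.3318, 0.0134])]
scene plate [(0.8, [0.1718, 0.301, 0.004]), (0.79, [0.5428, -0.0942, 0.0149]), (0.68, [0.2157, -0.3762, 0.0027])]
scene jig []
scene bar_face [(0.64, [0.567, 0.0242, 0.035])]
scene bar_back [(0.73, [0.5719, 0.0476, 0.0298])]
scene cutter [(0.64, [0.6382, -0.2151, 0.02])]
scene nozzle [(0.56, [0.4061, -0.1666, 0.019])]
scene beaker [(0.67, [0.5886, 0.4917, 0.0017])]
scene bowl [(0.73, [0.4407, -0.5076, 0.0013]), (0.31, [0.6377, -0.2151, 0.0208])]
scene spray [(0.6, [0.6288, -0.4636, -0.0])]
scene spatula [(0.69, [0.5761, 0.0454, 0.0315]), (0.57, [0.3929, 0.4491, 0.0004])]
scene pin [(0.59, [0.6608, 0.347, 0.0009])]
1.4 [ 0.27024041 -0.5911977   0.22257587] [ 1.98441926  0.43199    -1.98448801] [ 0.53859659 -0.09940776  0.43607197]
```

View pics/t0.png

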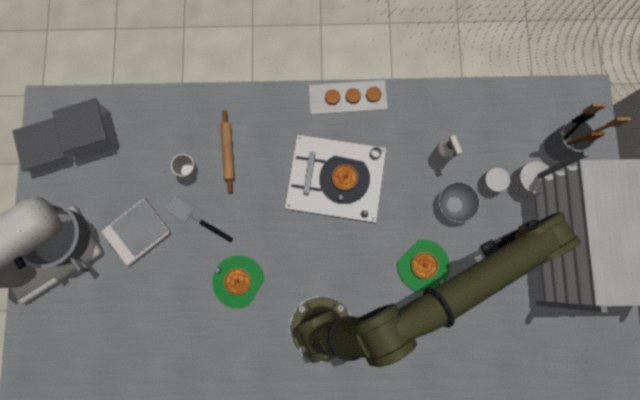

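View pics/s0.png

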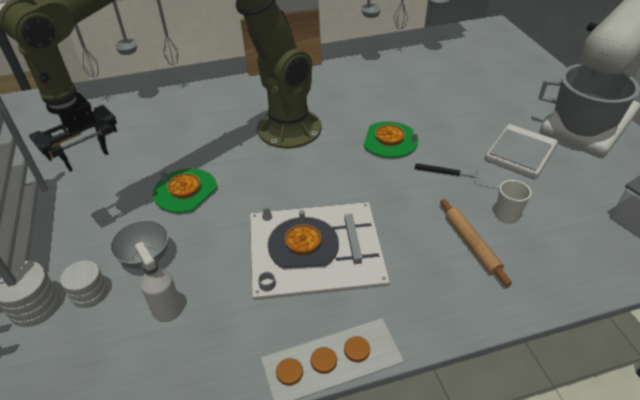

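```bash
python3 - <<'E'
from h import *
for n in ['top']:
  r=ctrl.silhouettes(n,'bar'); 
  for d in r[:2]:
    m=d['pixels']; ys,xs=np.nonzero(m); print(d['score'],m.sum(),xs.mean(),ys.mean())
    c,_=cv2.findContours(m.astype('uint8'),0,2); b=cv2.minAreaRect(max(c,key=cv2.contourArea)); print(b)
    P=[ray(n,u,v,0.044) for u,v in cv2.boxPoints(b)]; print(np.round(P,4))
  r=ctrl.silhouettes(n,'plate')
  for d in r[:3]:
    m=d['pixels']; ys,xs=np.nonzero(m); print(d['score'],m.sum(),xs.mean(),ys.mean(), ray(n,xs.mean(),ys.mean(),0.034))
E
```

```text
0.67 325 308.6830769230769 172.0553846153846
((308.8912048339844, 172.05868530273438), (8.109277725219727, 42.870391845703125), 8.530765533447266)
[[0.491  0.0615 0.044 ]
 [0.6519 0.0355 0.044 ]
 [0.6466 0.0056 0.044 ]
 [0.4859 0.032  0.044 ]]
0.76 2003 236.75786320519222 280.2895656515227 [0.17626743 0.30030625 0.034     ]
0.7 2017 423.2855726326227 265.31135349529 [ 0.21715615 -0.37434127  0.034     ]
0.65 1918 343.90406673618355 178.57716371220022 [ 0.54308778 -0.09622427  0.034     ]
```

Top view: the dark plate is on the jig at about px (344,178), with the bar at (309,172) on its left. The stud is on the robot side, at about (0.465,-0.08), so the plate needs roughly +94° CCW. The green look-alikes stand off the jig.

```bash
cat >> h.py <<'E'
def tool():
    s=ctrl.get_state(); return np.array(s['position']),Ro.from_rotvec(s['tool_rot']).as_matrix(),s
def delta(p,yawy=None):
    P,R,s=tool(); d=R.T@(np.array(p)-P)*100
    x=np.array([0,0,-1.]); 
    out=[d.round(2)]
    if yawy is not None:
        for k in (0,np.pi):
            y=np.array([np.cos(yawy+k),np.sin(yawy+k),0]); T=np.c_[x,y,np.cross(x,y)]
            out.append(Ro.from_matrix(R.T@T).as_rotvec().round(3))
    return out
E
python3 - <<'E'
from h import *
P,R,s=tool(); print(R.round(3),s['joint_positions'])
print(delta([0.465,-0.080,0.17],np.radians(76.7)))
print(ctrl.camera_params('wrist')['R'],ctrl.camera_params('wrist')['t'])
E
```

```text
[[-0.     0.416 -0.909]
 [-0.    -0.909 -0.416]
 [-1.     0.     0.   ]] [ 1.1560852   0.32096039 -0.07009856  1.45050337  0.02263244  1.3707861
 -0.05692461]
[array([  5.25, -38.39, -38.97]), array([-2.481,  0.   ,  0.   ]), array([ 0.661,  0.   , -0.   ])]
[[ 4.15469350e-01 -9.09607126e-01  3.08130750e-04]
 [-8.73816462e-01 -3.99027581e-01  2.77888072e-01]
 [-2.52646018e-01 -1.15723226e-01 -9.60613411e-01]] [-0.65035769 -0.03314042  0.38948451]
```

Emit:
step_arm --increments '[0,-3.8,-3.9,0,0,0,0,-3.8,-3.9,0,0,0,0,-3.8,-3.9,0,0,0,0,-3.8,-3.9,0,0,0,0,-3.8,-3.9,0,0,0,0,-3.8,-3.9,0,0,0,0,-3.8,-3.9,0,0,0,0,-3.8,-3.9,0,0,0,0,-3.8,-3.9,0,0,0,0,-3.8,-3.9,0,0,0,0,0,0,0.16,0,0,0,0,0,0.16,0,0]' --fingers 36

```text
time: 3.0
position: [0.4672, -0.0825, 0.2227]
tool_rot: [2.167, 0.114, -2.166]
ft_force: [0.5, -0.3, 0.8]
grip_width: 0.363
```

Emit:
step_arm --increments '[0,0,0,0.17,0,0,0,0,0,0.17,0,0,2,0,0,0,0,0,0,0,0,0,0,0]'

```text
time: 3.5
position: [0.4659, -0.0833, 0.2015]
tool_rot: [-2.096, 0.243, 2.102]
ft_force: [-0.3, -0.7, 0.3]
grip_width: 0.359
```

```bash
python3 - <<'E'
from h import *
P,R,s=tool(); print(P,R.round(3),s['joint_positions'],s['time'])
shot('wrist','w0.png')
for n in ['plate_stud','plate_flat','plate','bar_face','bar_back','nozzle']:
    r=ctrl.spot_point('wrist',n); print(n,[(round(d['score'],2),w('wrist',d['xyz']).round(4).tolist()) for d in r[:3]])
E
```

```text
[ 0.46586413 -0.08327405  0.20151541] [[-0.003 -0.229 -0.973]
 [ 0.001 -0.973  0.229]
 [-1.     0.     0.003]] [ 0.68477286 -0.02416269 -0.55057639  1.88216919 -0.0133515   1.28260275
 -1.66365938] 3.5
plate_stud [(0.59, [0.466, -0.0796, 0.0488])]
plate_flat [(0.77, [0.2773, -0.327, 0.0131]), (0.58, [0.6211, -0.1169, 0.034])]
plate []
bar_face [(0.65, [0.5727, 0.0265, 0.0304]), (0.56, [0.467, -0.0792, 0.0502]), (0.15, [0.5712, 0.047, 0.0357])]
bar_back [(0.88, [0.5683, 0.0459, 0.0326])]
nozzle [(0.79, [0.4122, -0.1685, 0.0213])]
```

View pics/w0.png

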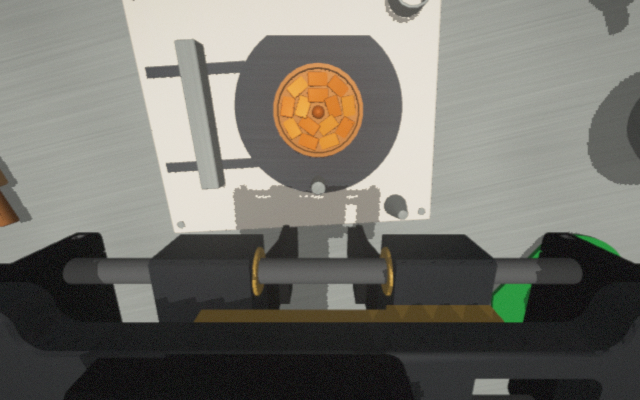

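Wrist view: plate disc centred at about (318,110), flat edge at the top (row 37), stud at (318,187), bar at (203,113).

```bash
python3 - <<'E'
from h import *
c='wrist'
print('stud top',ray(c,318,184,.070),'flatmid',ray(c,320,37,.034))
im=ctrl.get_image(c)
# dark rim points: plate mask
g=im.astype(int); m=((g.max(2)<95)&(g.max(2)-g.min(2)<25)).astype('uint8'); m[193:]=0; m[:, :215]=0; m[:,425:]=0;m[:25]=0
m=cv2.morphologyEx(m,cv2.MORPH_OPEN,np.ones((9,9)))
cs,_=cv2.findContours(m,0,1); k=max(cs,key=cv2.contourArea)[:,0]
W=np.array([ray(c,u,v,.034)[:2] for u,v in k])
fl=W[(k[:,1]<40)&(k[:,0]>280)&(k[:,0]<360)]
a=np.polyfit(fl[:,1],fl[:,0],1); print('flat normal angle deg',np.degrees(np.arctan(-a[0])),len(fl))
q=W[(k[:,1]>48)&(k[:,1]<180)]
from scipy.optimize import least_squares
s=least_squares(lambda p:np.hypot(q[:,0]-p[0],q[:,1]-p[1])-p[2],[.545,-.096,.095],loss='soft_l1',f_scale=.001); print('centre',s.x)
# bar top outline
for z,e in [(.044,'top')]:
  print([ray(c,u,v,z).round(4).tolist() for u,v in [(175,40),(197,39),(224,186),(202,189)]])
E
```

```text
stud top [ 0.47388732 -0.0806626   0.07      ] flatmid [ 0.62085286 -0.11762893  0.034     ]Traceback (most recent call last):
  File "<stdin>", line 11, in <module>
    raise TypeError("expected non-empty vector for x")
TypeError: expected non-empty vector for x
```

```bash
cat > fit.py <<'E'
from h import *
c='wrist'
im=cv2.imread('pics/w0.png')[:,:,::-1].astype(int)
print(im[60,300],im[45,320],im[150,260],im[30,320],im[110,240])
m=((im.max(2)<120)&(im.max(2)-im.min(2)<25)).astype('uint8'); m[200:]=0; m[:, :215]=0; m[:,425:]=0
m=cv2.morphologyEx(m,cv2.MORPH_OPEN,np.ones((13,13)))
cs,_=cv2.findContours(m,0,1); k=max(cs,key=cv2.contourArea)[:,0]
print(k.min(0),k.max(0))
W=np.array([ray(c,u,v,.034)[:2] for u,v in k])
sel=(k[:,1]<42)&(k[:,0]>280)&(k[:,0]<360); fl=W[sel]; print(k[sel][:,1].min(),k[sel][:,1].max())
a=np.polyfit(fl[:,1],fl[:,0],1); print('flat normal angle deg',np.degrees(np.arctan(-a[0])),len(fl))
q=W[(k[:,1]>48)&(k[:,1]<180)]
from scipy.optimize import least_squares
s=least_squares(lambda p:np.hypot(q[:,0]-p[0],q[:,1]-p[1])-p[2],[.545,-.096,.095],loss='soft_l1',f_scale=.001); print('centre',s.x)
print([ray(c,u,v,.044).round(4).tolist() for u,v in [(175,40),(197,39),(224,186),(202,189)]])
E
python3 fit.py
```

```text
[98 96 95] [100  97  98] [96 95 95] [229 223 214] [96 94 93]
[235  36] [400 190]
36 36
flat normal angle deg -13.25435528769329 79
centre [ 0.54761745 -0.09751453  0.09373334]
[[0.6499, 0.029, 0.044], [0.6455, 0.0066, 0.044], [0.491, 0.0301, 0.044], [0.4936, 0.0567, 0.044]]
```

Emit:
step_arm --increments '[3,-0.5,-0.2,0,0,0,4,0,0,0,0,0,3,0,0,0,0,0,2,0,0,0,0,0,2,0,0,0,0,0,1,0,0,0,0,0,0.9,0,0,0,0,0,0,0,0,0,0,0]'

```text
time: 4.9
position: [0.4699, -0.079, 0.0433]
tool_rot: [-2.098, 0.244, 2.1]
ft_force: [0.4, -0.2, 0.8]
grip_width: 0.357
```

```bash
python3 - <<'E'
from h import *
P,R,s=tool(); print(P,s['ft_force'])
shot('wrist','w1.png')
C=np.array([.547,-.0975]); v=P[:2]-C; print(np.hypot(*v),np.degrees(np.arctan2(v[1],v[0])))
E
```

```text
[ 0.46987165 -0.07899787  0.04334262] [ 0.40078774 -0.19050446  0.79185934]
0.07931652900142677 166.51035692125896
```

View pics/w1.png

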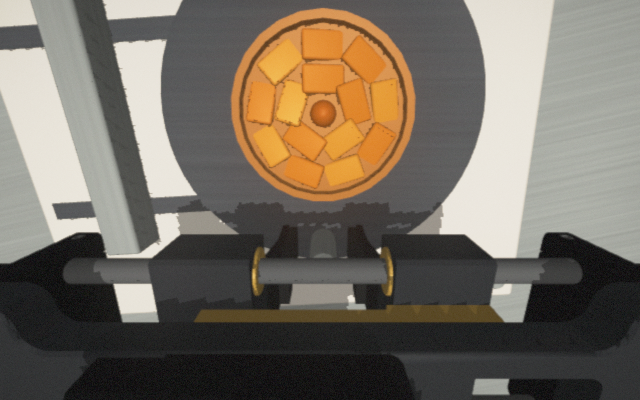

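The stud sits between the fingers. Next I sweep the arc CCW.

Emit:
step_arm --increments '[0,0.96,-0.06,-0.12,0,0,0,0.96,-0.06,-0.12,0,0,0,0.96,-0.06,-0.12,0,0,0,0.96,-0.06,-0.12,0,0,0,0.96,-0.06,-0.12,0,0,0,0.96,-0.06,-0.12,0,0]'

```text
time: 5.7
position: [0.4781, -0.1333, 0.0443]
tool_rot: [1.947, 0.492, -1.945]
ft_force: [0.3, 5.0, 1.2]
grip_width: 0.359
```

```bash
python3 - <<'E'
from h import *
P,R,s=tool(); print(P,s['ft_force'],s['joint_positions'])
C=np.array([.547,-.0975]); v=P[:2]-C; print(np.hypot(*v),np.degrees(np.arctan2(v[1],v[0])), np.degrees(np.arctan2(R[1,2],R[0,2])))
shot('wrist','w2.png')
E
```

```text
[ 0.47808686 -0.13330884  0.04427913] [0.30462817 4.96965788 1.17122719] [ 0.77295487  0.21421953 -0.59836203  2.00424983  0.14370747  0.96392731
 -0.97428031]
0.07766140179806816 -152.5425803752187 -151.7248152790743
```

View pics/w2.png

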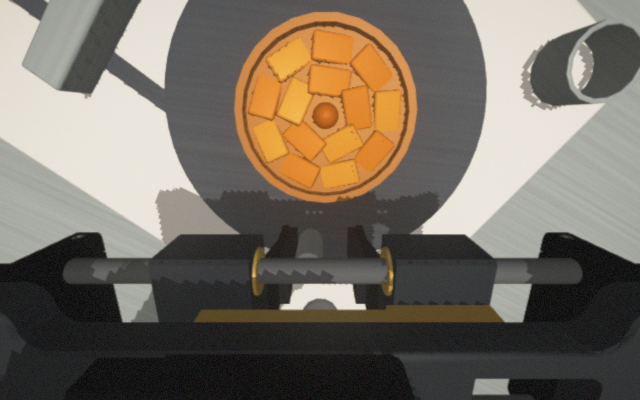

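Emit:
step_arm --increments '[0,0.96,-0.06,-0.12,0,0,0,0.96,-0.06,-0.12,0,0,0,0.96,-0.05,-0.12,0,0,0,0.96,-0.05,-0.12,0,0,0,0.96,-0.05,-0.12,0,0,0,0.96,-0.05,-0.12,0,0,0,0.96,-0.05,-0.12,0,0,0,0.96,-0.05,-0.12,0,0,0,0,0,0,0,0]'

```text
time: 6.88
position: [0.5383, -0.177, 0.0436]
tool_rot: [1.3, 1.149, -1.3]
ft_force: [-0.9, 0.5, -0.4]
grip_width: 0.356
```

```bash
python3 - <<'E'
from h import *
P,R,s=tool(); print(P,s['ft_force'],s['joint_positions'])
C=np.array([.547,-.0975]); v=P[:2]-C; print(np.hypot(*v),np.degrees(np.arctan2(v[1],v[0])), np.degrees(np.arctan2(R[1,2],R[0,2])))
shot('wrist','w3.png');shot('top','t3.png')
for c in ['top','wrist']:
  for n in ['plate_stud','plate_flat','bar_face','bar_back']:
    r=ctrl.spot_point(c,n); print(c,n,[(round(d['score'],2),w(c,d['xyz']).round(4).tolist()) for d in r[:3]])
im=cv2.imread('pics/t3.png'); cv2.imwrite('pics/t3c.png',cv2.resize(im[120:240,270:400],None,fx=5,fy=5,interpolation=2))
E
```

```text
[ 0.5382951  -0.1769611   0.04358984] [-0.89712114  0.52305969 -0.36370017] [ 0.86228472  0.38812306 -0.69590207  1.83445863  0.28783427  1.02242219
 -0.07308812]
0.07993648704493825 -96.25177507225538 -97.1023092012835
top plate_stud [(0.92, [0.1629, -0.4332, 0.0321]), (0.68, [0.5308, -0.1779, 0.0477]), (0.64, [0.2192, 0.3669, 0.0316])]
top plate_flat [(0.73, [0.1336, 0.2365, 0.0135]), (0.66, [0.2778, -0.3281, 0.0133]), (0.63, [0.5608, -0.0278, 0.0332])]
top bar_face [(0.72, [0.5644, 0.0229, 0.0351]), (0.42, [0.5472, -0.0986, 0.0194])]
top bar_back [(0.6, [0.5745, 0.0398, 0.034])]
wrist plate_stud []
wrist plate_flat []
wrist bar_face []
wrist bar_back []
```

View pics/w3.png

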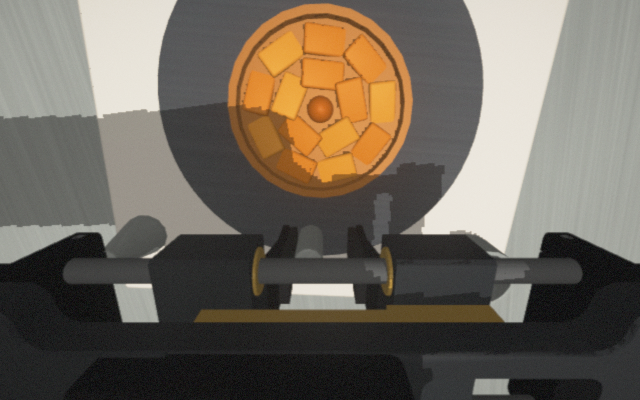

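View pics/t3c.png

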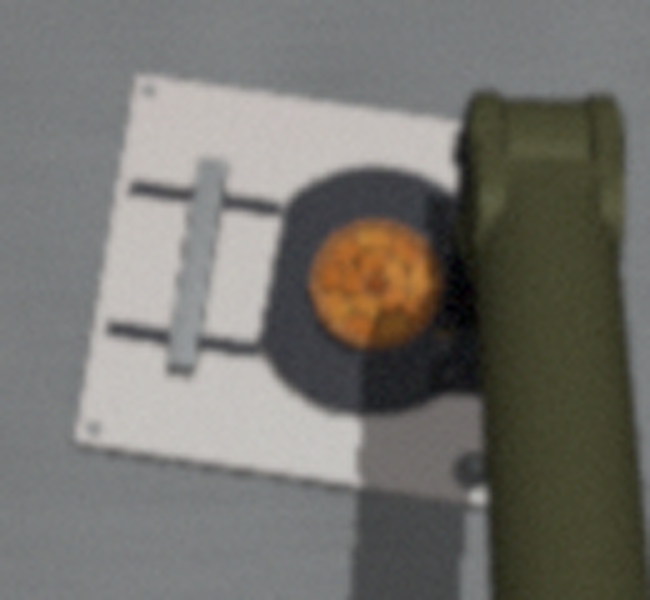

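Nearly square. I'll lift straight up and measure.

Emit:
step_arm --increments '[0,-0.3,0,0,0,0,-2,0,0,0,0,0,-4,0,0,0,0,0,-5,0,0,0,0,0,-5,0,0,0,0,0,-2,0,0,0,0,0,0,0,0,0,0,0]'

```text
time: 8.25
position: [0.5363, -0.1771, 0.2255]
tool_rot: [1.299, 1.145, -1.297]
ft_force: [-0.0, 0.3, -0.7]
grip_width: 0.362
```

```bash
python3 - <<'E'
from h import *
P,R,s=tool(); print(P,s['time'])
shot('wrist','w4.png')
for c in ['wrist']:
  for n in ['plate_stud','plate_flat','bar_face','bar_back']:
    r=ctrl.spot_point(c,n); print(c,n,[(round(d['score'],2),w(c,d['xyz']).round(4).tolist()) for d in r[:3]])
E
```

```text
[ 0.53626567 -0.17710243  0.22554594] 8.25
wrist plate_stud [(0.79, [0.5273, -0.1745, 0.0474]), (0.63, [0.5424, -0.0965, 0.016]), (0.62, [0.6361, -0.2194, 0.0133])]
wrist plate_flat [(0.81, [0.2692, -0.327, 0.0082]), (0.59, [0.5624, -0.0227, 0.0268])]
wrist bar_face [(0.74, [0.5616, -0.0228, 0.0276])]
wrist bar_back []
```

View pics/w4.png

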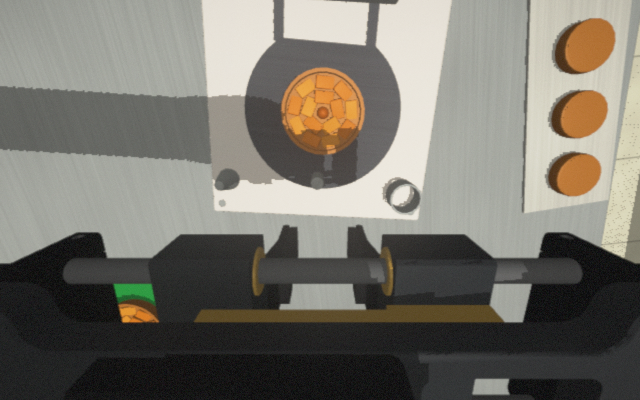

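The wrist view shows the flat edge at (283,40)-(368,45) and the bar's face edge near row 2. I'll work out their angles.

```bash
python3 - <<'E'
from h import *
c='wrist'
im=cv2.imread('pics/w4.png').astype(int).mean(2)
def edge(cols,r0,r1,sgn,z):
    pts=[]
    for u in cols:
        col=cv2.GaussianBlur(im,(5,5),0)[r0:r1,u]; d=np.diff(col)*sgn; i=d.argmax()
        if 0<i<len(d)-1: i=i+0.5*(d[i-1]-d[i+1])/(d[i-1]-2*d[i]+d[i+1])
        pts.append((u,r0+i+.5))
    pts=np.array(pts); W=np.array([ray(c,u,v,z)[:2] for u,v in pts])
    vx,vy,x0,y0=cv2.fitLine(W.astype('float32'),cv2.DIST_HUBER,0,.01,.01).ravel()
    print(pts[::12].round(1).tolist(),'mid',W.mean(0),'line ang',np.degrees(np.arctan(vy/vx)))
edge(list(range(296,360)),32,55,-1,.034)      # plate flat
edge(list(range(290,364)),0,12,1,.044)   # bar face
# board lower edge
edge(list(range(240,385)),200,235,-1,.018)
E
```

```text
[[296.0, 38.6], [308.0, 39.7], [320.0, 40.8], [332.0, 41.9], [344.0, 43.1], [356.0, 44.2]] mid [ 0.55894362 -0.02175728] line ang -11.875563
[[290.0, 2.3], [302.0, 3.6], [314.0, 1.4], [326.0, 1.4], [338.0, 1.4], [350.0, 1.6], [362.0, 2.0]] mid [0.56176135 0.01299511] line ang -7.2198544
[[240.0, 233.5], [252.0, 233.5], [264.0, 212.4], [276.0, 213.1], [288.0, 224.8], [300.0, 214.2], [312.0, 214.6], [324.0, 215.4], [336.0, 215.5], [348.0, 226.5], [360.0, 224.7], [372.0, 217.4], [384.0, 233.5]] mid [ 0.51164218 -0.23864408] line ang -8.568729
```

```bash
python3 - <<'E'
from h import *
c='wrist'
im=cv2.GaussianBlur(cv2.imread('pics/w4.png'),(5,5),0).astype(int).mean(2)
pts=[]
for u in list(range(240,285))+list(range(300,330))+list(range(366,382)):
    d=-np.diff(im[204:222,u]); i=d.argmax(); pts.append((u,204+i+.5))
W=np.array([ray(c,u,v,.018)[:2] for u,v in pts]); 
a=np.polyfit(W[:,0],W[:,1],1); r=W[:,1]-np.polyval(a,W[:,0]); k=abs(r)<.002; a=np.polyfit(W[k,0],W[k,1],1); print(k.sum(),len(k),np.degrees(np.arctan(a[0])))
print(np.hypot(*(0,0)),'dist of board front edge to centre', abs(a[0]*.547+a[1]+.0975)/np.hypot(1,a[0]))
# right side edge of board from w4
pts=[]
for v in range(20,170):
    row=im[v,400:460]; d=-np.diff(row); pts.append((400+d.argmax()+.5,v))
W=np.array([ray(c,u,v,.018)[:2] for u,v in pts]); a=np.polyfit(W[:,1],W[:,0],1);r=W[:,0]-np.polyval(a,W[:,1]); k=abs(r)<.002; a=np.polyfit(W[k,1],W[k,0],1); print('side',k.sum(),len(k),-np.degrees(np.arctan(a[0])))
P,R,s=tool(); 
C=np.array([.547,-.0975]); phi=np.radians(-93.0)
print(delta([C[0]+.08*np.cos(phi),C[1]+.08*np.sin(phi),.044],phi-np.pi/2+np.pi))
E
```

```text
91 91 -9.736381440732046
0.0 dist of board front edge to centre 0.13638581305291725
side 150 150 -9.869210063543871
[array([17.77,  0.91, -0.03]), array([-0.07 , -0.001,  0.003]), array([3.072e+00, 5.000e-03, 2.000e-03])]
```

Emit:
step_arm --increments '[4,0,0,0,0,0,5,0,0,0,0,0,5,0,0,0,0,0,3,0,0,0,0,0,1.1,0,0,0,0,0,0,0.25,0,-0.04,0,0,0,0.25,0,0,0,0,0,0,0,0,0,0]'

```text
time: 9.5
position: [0.5399, -0.1773, 0.043]
tool_rot: [1.269, 1.17, -1.27]
ft_force: [-3.6, 1.3, -0.2]
grip_width: 0.359
```

```bash
python3 - <<'E'
from h import *
P,R,s=tool(); C=np.array([.547,-.0975]); v=P[:2]-C; print(P,np.hypot(*v),np.degrees(np.arctan2(v[1],v[0])), np.degrees(np.arctan2(R[1,2],R[0,2])))
E
```

```text
[ 0.5399166  -0.17727104  0.04300042] 0.08008491304054399 -95.07436097004386 -94.70206672199146
```

Emit:
step_arm --increments '[0,0.12,0,0,0,0,0,0,0,0,0,0]'

```text
time: 9.75
position: [0.5413, -0.1775, 0.0429]
tool_rot: [1.269, 1.169, -1.27]
ft_force: [-4.6, 2.2, 2.7]
grip_width: 0.358
```

Emit:
step_arm --increments '[0,-0.5,0,0,0,0,-2,0,0,0,0,0,-4,0,0,0,0,0,-5,0,0,0,0,0,-5,0,0,0,0,0,-2,0,-2,0,0,0,0,0,-2,0,0,0,0,0,0,0,0,0]' --fingers 0

```text
time: 10.75
position: [0.5394, -0.134, 0.2215]
tool_rot: [1.266, 1.173, -1.266]
ft_force: [-0.3, 0.3, 0.4]
grip_width: 0.003
```

```bash
python3 - <<'E'
from h import *
P,R,s=tool(); print(P,s['time'])
shot('wrist','w5.png')
E
```

```text
[ 0.53940405 -0.13404741  0.22154479] 10.75
```

View pics/w5.png

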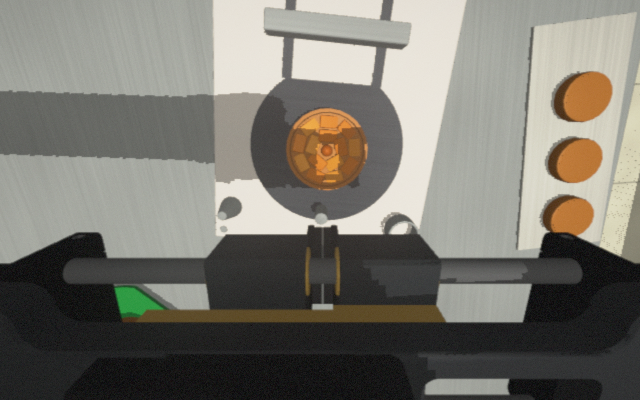

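The flat is at about row 80 and the bar's inner face at about (265,33)-(408,48). I'll measure both angles in this one picture.

```bash
python3 - <<'E'
from h import *
c='wrist'
im=cv2.GaussianBlur(cv2.imread('pics/w5.png'),(5,5),0).astype(float).mean(2)
def edge(cols,f,sgn,z,h=8):
    pts=[]
    for u in cols:
        v0=int(f(u)); d=np.diff(im[v0-h:v0+h,u])*sgn; i=int(d.argmax()); o=0
        if 0<i<len(d)-1: o=0.5*(d[i-1]-d[i+1])/(d[i-1]-2*d[i]+d[i+1])
        pts.append((u,v0-h+i+o+.5))
    W=np.array([ray(c,u,v,z)[:2] for u,v in pts])
    a=np.polyfit(W[:,0],W[:,1],1); r=W[:,1]-np.polyval(a,W[:,0]); k=abs(r)<.0015; a=np.polyfit(W[k,0],W[k,1],1)
    print(k.sum(),len(k),'mid',W.mean(0).round(4),'ang',np.degrees(np.arctan(a[0])),[(p[0],round(p[1],1)) for p in pts[::15]])
edge(range(300,364),lambda u:80+(u-300)*.1,-1,.034)
edge(range(270,404),lambda u:10+(u-270)*.103,1,.044,6) # bar top back edge? 
edge(range(270,404),lambda u:36+(u-270)*.103,1,.030,8)
edge(range(300,365),lambda u:36+(u-270)*.103,1,.019,8)
pts=[]
for v in range(20,170):
    d=-np.diff(im[v,400:475]); pts.append((400+d.argmax()+.5,v))
W=np.array([ray(c,u,v,.018)[:2] for u,v in pts]); a=np.polyfit(W[:,1],W[:,0],1);r=W[:,0]-np.polyval(a,W[:,1]); k=abs(r)<.003; a=np.polyfit(W[k,1],W[k,0],1); print('side',k.sum(),len(k),-np.degrees(np.arctan(a[0])))
E
```

```text
64 64 mid [ 0.5586 -0.0223] ang -9.258344757200884 [(300, np.float64(78.8)), (315, np.float64(80.1)), (330, np.float64(81.5)), (345, np.float64(82.9)), (360, np.float64(83.9))]
64 134 mid [0.5681 0.0391] ang -11.03949732234542 [(270, np.float64(10.6)), (285, np.float64(10.3)), (300, np.float64(13.7)), (315, np.float64(15.0)), (330, np.float64(19.0)), (345, 21.5), (360, np.float64(22.5)), (375, 24.5), (390, 16.5)]
133 134 mid [0.5674 0.019 ] ang -10.015531568564358 [(270, np.float64(35.3)), (285, np.float64(36.4)), (300, np.float64(38.4)), (315, np.float64(40.0)), (330, np.float64(41.5)), (345, np.float64(43.3)), (360, np.float64(44.7)), (375, np.float64(46.4)), (390, np.float64(48.0))]
65 65 mid [0.5628 0.0224] ang -10.067744459817874 [(300, np.float64(38.4)), (315, np.float64(40.0)), (330, np.float64(41.5)), (345, np.float64(43.3)), (360, np.float64(44.7))]
side 150 150 -9.922736664638611
```

```bash
python3 - <<'E'
from h import *
print(delta([.5752,.065,.20],np.radians(-9.85)))
E
```

```text
[array([  2.1 ,   2.03, -20.31]), array([ 0.093, -0.   ,  0.002]), array([-3.049, -0.004, -0.   ])]
```

Emit:
step_arm --increments '[0,0.5,-5,0,0,0,0,0.5,-5,0,0,0,0,0.5,-5,0,0,0,0,0.5,-5.3,0,0,0,2.1,0,0,0.093,0,0,5,0,0,0,0,0,4,0,0,0,0,0,0,0,0,0,0,0]'

```text
time: 11.8
position: [0.5728, 0.0621, 0.1069]
tool_rot: [1.332, 1.127, -1.345]
ft_force: [0.1, -0.6, 0.7]
grip_width: 0.005
```

```bash
python3 - <<'E'
from h import *
P,R,s=tool(); print(P,s['time'],s['ft_force'],R.round(3))
d=P[:2]-[.547,-.0975]; print('jig xy',d@[.985,-.171],d@[.171,.985])
print(delta([.5752,.065,.024],np.radians(-9.85)))
shot('wrist','w6.png');shot('scene','s6.png')
im=cv2.imread('pics/s6.png'); cv2.imwrite('pics/s6c.png',cv2.resize(im[150:320,220:420],None,fx=4,fy=3.5))
E
```

```text
[0.57284565 0.06206112 0.10694652] 11.8 [ 0.14577351 -0.57363887  0.68297963] [[-0.009  0.985 -0.174]
 [-0.    -0.174 -0.985]
 [-1.    -0.009  0.002]]
jig xy -0.0018269863411449882 0.16158730751736566
[array([ 8.29,  0.26, -0.35]), array([-0.003,  0.002,  0.009]), array([ 3.138e+00,  1.400e-02, -3.000e-03])]
```

View pics/s6c.png

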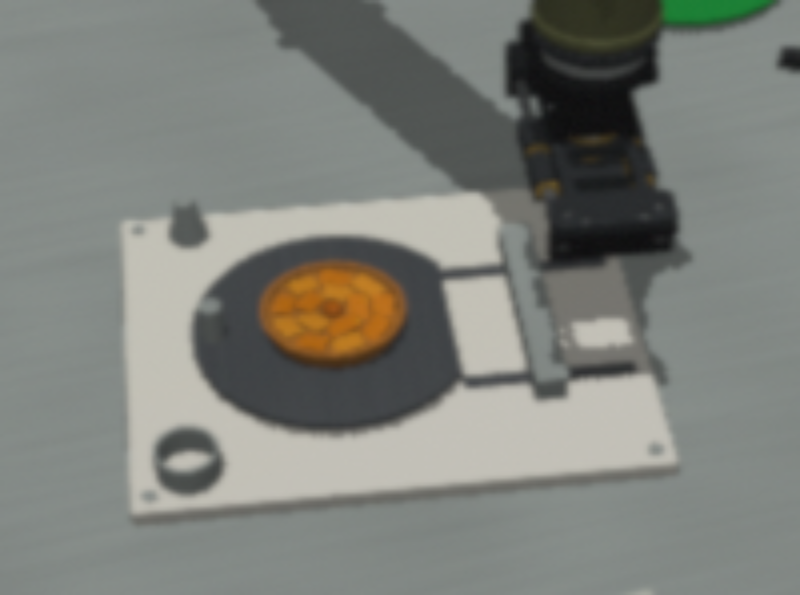

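The gripper is behind the bar. I descend with the small correction.

Emit:
step_arm --increments '[3,0.2,-0.3,0,0,0,3,0,0,0,0,0,1.5,0,0,0,0,0,0.7,0,0,0,0,0,0,0,0,0,0,0]'

```text
time: 12.52
position: [0.5794, 0.066, 0.0302]
tool_rot: [1.338, 1.121, -1.336]
ft_force: [0.4, -0.5, 0.3]
grip_width: 0.002
```

Emit:
step_arm --increments '[0,0,0.8,0,0,0,0,0,0.8,0,0,0,0,0,0.8,0,0,0,0,0,0.6,0,0,0]'

```text
time: 13.02
position: [0.5741, 0.036, 0.0301]
tool_rot: [1.338, 1.12, -1.336]
ft_force: [2.1, 2.4, 1.7]
grip_width: 0.005
```

```bash
python3 - <<'E'
from h import *
P,R,s=tool(); print(P,s['time'],s['ft_force'])
d=P[:2]-[.547,-.0975]; print('jig xy',d@[.985,-.171],d@[.171,.985])
E
```

```text
[0.57414665 0.03595587 0.03008339] 13.025 [2.06820762 2.39710528 1.69544462]
jig xy 0.003918497484868946 0.13609610617009107
```

Emit:
step_arm --increments '[0,0,0.6,0,0,0,0,0,0.6,0,0,0,0,0,0.5,0,0,0,0,0,0.4,0,0,0,0,0,0.2,0,0,0,0,0,0,0,0,0]'

```text
time: 13.78
position: [0.5691, 0.0132, 0.0293]
tool_rot: [1.336, 1.121, -1.338]
ft_force: [1.6, 0.1, 0.4]
grip_width: 0.005
```

Emit:
step_arm --increments '[0,0,0.2,0,0,0,0,0,0.2,0,0,0,0,0,0,0,0,0]'

```text
time: 14.15
position: [0.5687, 0.0119, 0.0293]
tool_rot: [1.338, 1.124, -1.335]
ft_force: [1.9, 4.5, -2.5]
grip_width: 0.005
```

```bash
python3 - <<'E'
from h import *
P,R,s=tool(); print(P,s['time'],s['ft_force'])
d=P[:2]-[.547,-.0975]; print('jig xy',d@[.985,-.171],d@[.171,.985])
E
```

```text
[0.56872395 0.01193181 0.02927952] 14.15 [ 1.87652429  4.51666773 -2.51701121]
jig xy 0.0026852519898197865 0.11150512396404
```

Emit:
step_arm --increments '[0,0,0.2,0,0,0,0,0,0,0,0,0]'

```text
time: 14.4
position: [0.5686, 0.0111, 0.0293]
tool_rot: [1.339, 1.125, -1.333]
ft_force: [1.9, 7.5, -2.6]
grip_width: 0.009
```

Emit:
step_arm --increments '[0,0,0.2,0,0,0,0,0,0,0,0,0]'

```text
time: 14.65
position: [0.5686, 0.0111, 0.0294]
tool_rot: [1.34, 1.127, -1.331]
ft_force: [3.9, 10.3, -4.0]
grip_width: 0.004
```

Emit:
step_arm --increments '[0,0,0.2,0,0,0,0,0,0,0,0,0]'

```text
time: 14.9
position: [0.5686, 0.0111, 0.0294]
tool_rot: [1.342, 1.129, -1.328]
ft_force: [4.2, 12.7, -6.3]
grip_width: 0.007
```

Emit:
step_arm --increments '[0,0,0.4,0,0,0,0,0,0,0,0,0]'

```text
time: 15.15
position: [0.5685, 0.011, 0.0295]
tool_rot: [1.345, 1.133, -1.323]
ft_force: [6.4, 19.7, -7.5]
grip_width: 0.004
```

Emit:
step_arm --increments '[0,0,0.4,0,0,0,0,0,0,0,0,0]'

```text
time: 15.4
position: [0.5685, 0.0109, 0.0296]
tool_rot: [1.348, 1.136, -1.318]
ft_force: [8.9, 25.1, -10.1]
grip_width: 0.005
```

```bash
python3 - <<'E'
from h import *
shot('scene','s7.png')
im=cv2.imread('pics/s7.png'); cv2.imwrite('pics/s7c.png',cv2.resize(im[150:320,220:420],None,fx=4,fy=3.5))
shot('wrist','w7.png')
E
```

```text
(no output)
```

View pics/s7c.png

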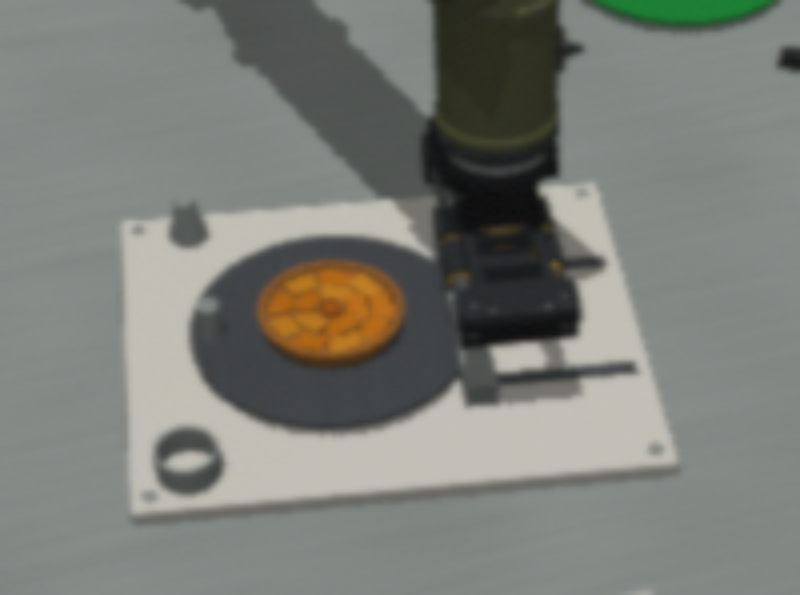

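The bar appears to be against the flat. I back off, rise and look.

Emit:
step_arm --increments '[0,0,-1,0,0,0,0,0,-1,0,0,0,0,0,-1.5,0,0,0,0,0,-1,0,0,0,-4,0,0,0,0,0,-5,0,0,0,0,0,-5,0,0,0,0,0,-5,0,0,0,0,0,0,0,5,0,0,0,0,0,5,0,0,0,0,0,5,0,0,0,0,0,0,0,0,0]'

```text
time: 17.0
position: [0.5469, -0.1135, 0.2192]
tool_rot: [1.341, 1.115, -1.346]
ft_force: [0.4, 0.4, 0.4]
grip_width: 0.003
```

```bash
python3 - <<'E'
from h import *
P,R,s=tool(); print(P,s['time'],s['ft_force'])
shot('wrist','w8.png')
shot('scene','s8.png')
for n in ['plate_stud','plate_flat','bar_face','bar_back','plate','cutter','nozzle']:
    for c in ['wrist','scene']:
      if c=='wrist':
        r=ctrl.spot_point(c,n); print(c,n,[(round(d['score'],2),w(c,d['xyz']).round(4).tolist()) for d in r[:2]])
E
```

```text
[ 0.54692047 -0.11345415  0.21917   ] 17.0 [0.37375145 0.38476797 0.44400549]
wrist plate_stud [(0.66, [0.5361, -0.1693, 0.0484])]
wrist plate_flat [(0.94, [0.5617, -0.0142, 0.0331])]
wrist bar_face [(0.74, [0.5609, -0.0092, 0.0328])]
wrist bar_back [(0.7, [0.5625, 0.0115, 0.0325])]
wrist plate [(0.58, [0.5479, -0.0909, 0.0171])]
wrist cutter [(0.67, [0.6424, -0.2125, 0.0164])]
wrist nozzle [(0.8, [0.4153, -0.1633, 0.0165])]
```

View pics/w8.png

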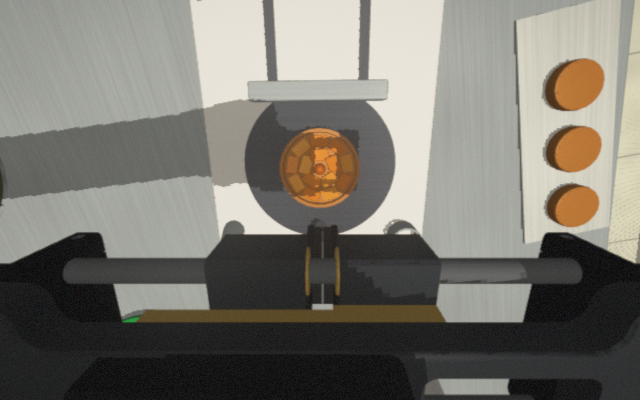

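The bar lies along the flat with no visible gap (rows ~100, columns 265-370). I'll zoom in and measure.

```bash
python3 - <<'E'
from h import *
c='wrist'
raw=cv2.imread('pics/w8.png'); cv2.imwrite('pics/w8c.png',cv2.resize(raw[65:125,235:405],None,fx=4.5,fy=4.5,interpolation=cv2.INTER_NEAREST))
im=raw.astype(float)
k=((im.max(2)<120)&(im.max(2)-im.min(2)<25)).astype('uint8')
im=cv2.GaussianBlur(raw,(3,3),0).astype(float).mean(2)
for z,r0,r1,s,nm in [(.034,94,106,-1,'bar/plate boundary @.034'),(.044,76,86,1,'bar back top')]:
    pts=[]
    for u in range(285,360):
        d=np.diff(im[r0:r1,u])*s; i=d.argmax(); pts.append((u,r0+i+.5))
    if s==1: pts=[(u,r0+np.abs(np.diff(im[r0:r1,u])).argmax()+.5) for u in range(275,360) if not 355<u<372]
    W=np.array([ray(c,u,v,z)[:2] for u,v in pts]); a=np.polyfit(W[:,0],W[:,1],1); r=W[:,1]-np.polyval(a,W[:,0]); q=abs(r)<.0012; a=np.polyfit(W[q,0],W[q,1],1)
    d=W[q].mean(0)-[.547,-.0975]; print(nm,q.sum(),np.degrees(np.arctan(a[0])),'jig y',d@[.171,.985],np.unique([p[1] for p in pts]))
# rim circle
cs,_=cv2.findContours(k,0,1)
pts=[]
for v in range(118,215,2):
    row=im[v]; l=240+np.argmax(-np.diff(row[225:285]))-15; rr=370+np.argmax(np.diff(row[370:410]))
    pts+= [(l+.5,v),(rr+.5,v)]
W=np.array([ray(c,u,v,.034)[:2] for u,v in pts])
from scipy.optimize import least_squares
s=least_squares(lambda p:np.hypot(W[:,0]-p[0],W[:,1]-p[1])-.0945,[.547,-.0975],loss='soft_l1',f_scale=.0007); print('centre',s.x)
E
```

```text
bar/plate boundary @.034 75 -9.579093629247266 jig y 0.08655251457686255 [98.5 99.5]
bar back top 80 -9.13386268597715 jig y 0.10737018954254665 [78.5 79.5 80.5 81.5]
centre [ 0.54782611 -0.09017193]
```

View pics/w8c.png

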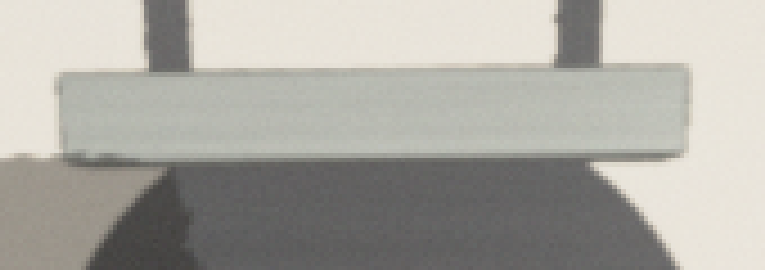

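The zoom shows the bar meeting the flat with no gap. The absolute offset of about 7 mm looks like the arm was still settling during that picture, because the fixed cutter shifted too. I'll retake it at rest.

Emit:
step_arm --increments '[0,0,-3,0,0,0,0,0,-2,0,0,0,0,0,0,0,0,0,0,0,0,0,0,0,0,0,0,0,0,0,0,0,0,0,0,0]'

```text
time: 18.2
position: [0.5568, -0.0591, 0.2195]
tool_rot: [1.338, 1.12, -1.338]
ft_force: [0.1, -1.0, -0.5]
grip_width: 0.002
```

```bash
python3 - <<'E'
from h import *
c='wrist'
P0=ctrl.camera_params(c); raw=shot(c,'w9.png')[:,:,::-1]; print(np.abs(np.array(P0['t'])-ctrl.camera_params(c)['t']).max())
P=tool()[0]; print(P)
for cc in ['top','scene','wrist']:
  if cc!='wrist': ctrl.get_image(cc)
  for n in ['plate','plate_stud','plate_flat','bar_face','bar_back','cutter','nozzle']:
    r=ctrl.spot_point(cc,n); print(cc,n,[(round(d['score'],2),w(cc,d['xyz']).round(4).tolist()) for d in r if .4<w(cc,d['xyz'])[0]<.7][:1])
E
```

```text
5.9975892717227704e-05
[ 0.55678088 -0.05878658  0.21947956]
top plate []
top plate_stud [(0.67, [0.5322, -0.1793, 0.0489])]
top plate_flat [(0.74, [0.5612, -0.0257, 0.0322])]
top bar_face [(0.72, [0.557, -0.0214, 0.0299])]
top bar_back [(0.56, [0.661, 0.3427, 0.0002])]
top cutter [(0.64, [0.6431, -0.2172, 0.0219])]
top nozzle []
scene plate [(0.94, [0.5435, -0.0994, 0.0184])]
scene plate_stud [(0.95, [0.5296, -0.1771, 0.0482])]
scene plate_flat [(0.55, [0.5611, -0.0177, 0.032])]
scene bar_face [(0.75, [0.5632, -0.0149, 0.0268])]
scene bar_back [(0.85, [0.5644, 0.0015, 0.0312])]
scene cutter [(0.47, [0.6365, -0.2182, 0.0203])]
scene nozzle [(0.66, [0.4076, -0.1654, 0.0215])]
wrist plate [(0.61, [0.5439, -0.0959, 0.0155])]
wrist plate_stud []
wrist plate_flat [(0.91, [0.5606, -0.0211, 0.0277])]
wrist bar_face [(0.59, [0.5623, -0.0177, 0.0295])]
wrist bar_back [(0.84, [0.5593, 0.0032, 0.0306])]
wrist cutter [(0.53, [0.5607, -0.0193, 0.0294])]
wrist nozzle [(0.28, [0.5607, -0.0189, 0.0283])]
```

View pics/w9.png

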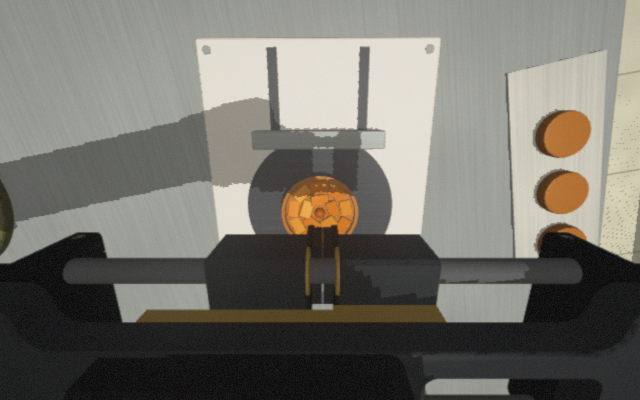

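Settled, the readings agree. One check relative to the board: the distance from its far edge (y=205) to the bar's back edge should be 105.5 mm when home.

```bash
python3 - <<'E'
from h import *
c='wrist'; im=cv2.GaussianBlur(cv2.imread('pics/w9.png'),(3,3),0).astype(float).mean(2)
def e(cols,r0,r1,s,z):
    pts=[(u,r0+(np.diff(im[r0:r1,u])*s).argmax()+.5) for u in cols]
    W=np.array([ray(c,u,v,z)[:2] for u,v in pts]); a=np.polyfit(W[:,0],W[:,1],1); q=abs(W[:,1]-np.polyval(a,W[:,0]))<.002; a=np.polyfit(W[q,0],W[q,1],1)
    print(q.sum(),len(q),'ang',np.degrees(np.arctan(a[0])),'jig y',W[q].mean(0)@[.171,.985],np.median([p[1] for p in pts])); return W[q].mean(0)@[.171,.985]
A=e(range(215,420),33,46,1,.018); B=e([u for u in range(282,352)],122,136,-1,.044); F=e(range(285,350),144,156,-1,.039)
print('board edge - bar back',A-B,'want .1055;  -> slide',.05+(A-B-.1055))
s=ctrl.get_state();print(s['time'])
E
```

```text
205 205 ang -9.990551621641723 jig y 0.20182032476692624 37.5
67 70 ang -9.892946674867703 jig y 0.10009556428388829 128.5
65 65 ang -10.06797285007824 jig y 0.0761891327048857 148.5
board edge - bar back 0.10172476048303795 want .1055;  -> slide 0.04622476048303796
19.4
```

```bash
python3 - <<'E'
from h import *
c='wrist'; raw=cv2.imread('pics/w9.png')
im=cv2.GaussianBlur(raw,(3,3),0).astype(float).mean(2)
print('col300 rows 33-44',im[33:45,300].round().tolist()); print('col320 rows 122-156',im[122:157,320].round().tolist()); print('col300',im[122:157,300].round().tolist())
v=55; print('row55 L',im[v,190:206].round().tolist(),'R',im[v,430:446].round().tolist())
v=138; print('row138 L',im[v,246:260].round().tolist(),'R',im[v,378:392].round().tolist())
cv2.imwrite('pics/w9c.png',cv2.resize(raw[25:165,240:400],None,fx=4,fy=4,interpolation=cv2.INTER_NEAREST))
E
```

```text
col300 rows 33-44 [158.0, 158.0, 158.0, 157.0, 163.0, 184.0, 207.0, 217.0, 219.0, 219.0, 219.0, 219.0]
col320 rows 122-156 [221.0, 221.0, 221.0, 221.0, 221.0, 219.0, 202.0, 162.0, 133.0, 143.0, 168.0, 178.0, 178.0, 175.0, 159.0, 133.0, 114.0, 109.0, 107.0, 107.0, 107.0, 106.0, 106.0, 108.0, 123.0, 143.0, 139.0, 113.0, 95.0, 92.0, 92.0, 92.0, 92.0, 91.0, 92.0]
col300 [221.0, 221.0, 221.0, 221.0, 221.0, 218.0, 199.0, 160.0, 130.0, 125.0, 122.0, 114.0, 111.0, 109.0, 109.0, 108.0, 108.0, 108.0, 108.0, 108.0, 107.0, 106.0, 106.0, 107.0, 107.0, 105.0, 96.0, 82.0, 70.0, 66.0, 65.0, 65.0, 66.0, 65.0, 64.0]
row55 L [157.0, 158.0, 158.0, 157.0, 157.0, 159.0, 168.0, 186.0, 205.0, 216.0, 218.0, 218.0, 218.0, 215.0, 211.0, 207.0] R [219.0, 220.0, 220.0, 220.0, 220.0, 220.0, 220.0, 216.0, 204.0, 182.0, 165.0, 158.0, 158.0, 158.0, 157.0, 156.0]
row138 L [142.0, 142.0, 141.0, 141.0, 139.0, 129.0, 115.0, 107.0, 108.0, 109.0, 109.0, 109.0, 109.0, 109.0] R [186.0, 186.0, 187.0, 188.0, 187.0, 185.0, 185.0, 197.0, 214.0, 222.0, 222.0, 222.0, 223.0, 223.0]
```

View pics/w9c.png

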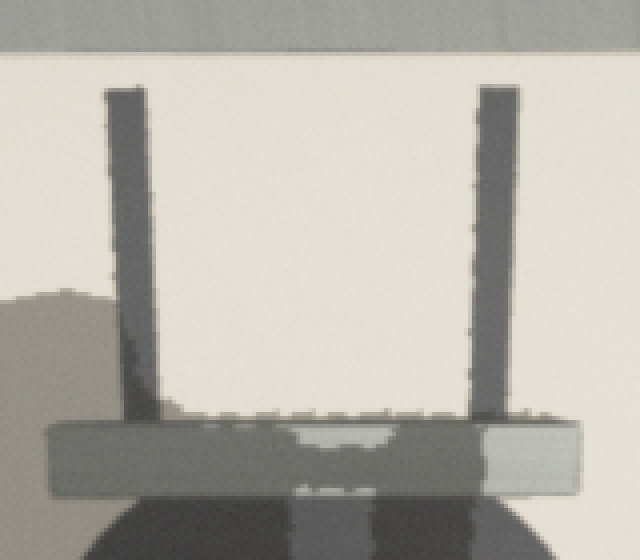

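```bash
python3 - <<'E'
from h import *
c='wrist'; P=ctrl.camera_params(c); o=-np.array(P['R']).T@np.array(P['t']); Y=np.array([.171,.985]); print('cam',o,'jig y',(o[:2]-[.547,-.0975])@Y)
J=lambda u,v,z:(ray(c,u,v,z)[:2]-[.547,-.0975])
print('board far edge',J(320,38.4,.018)@Y, 'width',np.hypot(*(J(197.9,55.5,.018)-J(439.4,55.5,.018))))
for v in (129,130,131): print(v,'barback',J(320,v,.044)@Y)
print('front',J(320,149.0,.044)@Y, J(320,148.8,.034)@Y,'barlen',np.hypot(*(J(252,138.5,.044)-J(385.8,138.5,.044))))
E
```

```text
cam [0.57037098 0.01660549 0.38050036] jig y 0.11639035016451497
board far edge 0.2035596321309893 width 0.28586111802135095
129 barback 0.10199894152260737
130 barback 0.10085321223459562
131 barback 0.09970525119331244
front 0.0786527562703752 0.07777640112120128 barlen 0.15899020423776264
```

The corrected edges put the bar face about 78.7 mm from the centre (slide ≈ 0.049), flush and parallel within about 0.2°. I'm handing in.

```bash
python3 -c "
from bench import ctrl
print(ctrl.close_job())"
```

```text
the job is handed in; nothing more can be done
None
```

I turned the plate about 94° counter-clockwise by its stud, held loosely between the fingers. A second nudge took it from about 2° short to within 0.7° of square. Then I pushed the bar up with closed fingers until it stopped hard at about 25 N. I backed off clear and handed in at about 19.4 s.

**Last checks:**
- **Fit:** No gap shows between the bar and the straight edge in the close-up. The bar and board edges are parallel within about 0.2°.
- **Bar position:** The bar's inner face measures about 78.7 mm from centre, so the slide is about 0.049 (needs 0.0465).
- **Bystanders:** The cutter and nozzle were re-measured where they started. I did not re-measure the others; the arm never went near them at low height.

**Checks that disagreed:**
- An automatic edge fit first gave a slide of 0.0462, just under the limit. It had picked up the thin shadow line behind the bar; reading the edge by hand gave about 0.049, with an uncertainty of about 1 mm.
- One wrist picture, taken before the arm had settled, put everything about 7 mm off. I retook it at rest and the readings agreed again.

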